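# Seat a steel test coupon in the analyser's sample tray and shut the tray

## Task

Load the flat steel test coupon lying loose in the analyser's open sample tray: without picking it up, push it with your fingertips against the guide rail on the tray's far side from the robot, slide it along the rail into the corner pocket at the tray's front-panel end until it is fully home against the end stop. Then gently push the tray shut by its front panel. Leave the round check standard in its nest and everything else on the bench where it is.

Things in the scene. Friction and masses are not known exactly. Their poses are not given: they have to be found in the camera images.
- coupon: flat steel test coupon, 30 x 50 x 8 mm thick (x, y, z), 90 g (varies by a third), dark 6 mm hole near one short end; origin at the centre of its underside, y along its length. Starts flat on the tray floor, askew by up to 0.5 rad, its centre 35 to 65 mm in -x and 63 to 95 mm in +y of point pocket. Either end may lead. It slides easily on the tray (friction about 0.3) and on if the tray stops hard.
- pocket (a point): point on the tray floor (22 mm over the bench) where the centre of the coupon's underside lies when home in the corner pocket; moves with the tray. z up; +x across the tray towards the guide rail; +y along the rail into the analyser (the way the tray shuts), -y towards end stop and front panel. The 6 mm high end stop has its face at y = -25 mm; front panel from y = -42 mm.
- rail_face (a point): middle of the straight aluminium guide rail's face, at the tray floor; axes as the pocket's, the coupon side is -x. In the pocket's frame the face is the plane x = +15 mm from y = -25 to +151 mm (end stop joins it at the pocket). Rail 8 mm thick, 6 mm high, 2 mm lower than the coupon; behind it the tray's side wall, 12 mm high, 13 mm from the rail's face.
- pocket_mouth (a point): foot of the corner between the pocket's short inner wall and its flared lead-in; axes as the pocket's. The wall (aluminium, 6 mm high, 6 mm thick) faces the rail at 33 mm from it, for the 30 mm wide coupon, and runs from here to the end stop (-y, 30 mm); the lead-in runs from here 13 mm in +y, slanting 6 mm away from the rail.
- analyser: white benchtop analyser with dark display; origin on the bench under the middle of its base's front face, +y into it, x across as the pocket's. Base 360 mm wide, 66 mm high, from y = 0, with a slot for the tray; tall head, 253 mm high, from y = +88 mm. The open tray stands out of it to y = -207 mm, 160 mm wide, with 12 mm high side walls. Fixed to the bench.
- tray_front (a point): centre of the outer face of the tray's upright front panel, 36 mm over the bench; the panel is a white plate 170 mm wide (x) and 48 mm high, 10 to 58 mm over the bench, 12 mm thick. Same axes as the pocket: pushing the face towards +y shuts the tray.
- tray (a joint): travel of the sample tray in m: 0 = fully open against its limit (start), 0.193 = shut, with the front panel 2 mm off the analyser's base. It slides on runners with about 2.5 N of friction and some damping, has no spring and stays where it is left; it cannot be pulled further out than 0.
- standard: round brass check standard, 31 mm in diameter and 14 mm high, standing in a ring-shaped nest on the tray's side nearest the robot, near the front panel; origin at the centre of its underside. To be left in its nest; it rides in with the tray.
- nest (a point): centre of the check standard's nest, on the tray floor; the nest is a 4 mm high ring, 34 mm inside and 42 mm outside diameter. It moves with the tray.
- vial_near: small glass sample vial with aluminium cap, 22 mm in diameter, 46 mm high, standing on the bench beside the tray on the robot's side; origin at the centre of its underside. Bystander.
- vial_far: the same kind of vial, standing on the bench beside the tray on the far side, behind the guide rail. Bystander.
- jar: amber glass sample jar with black cap, 52 mm in diameter, 58 mm high, standing on the bench in front of the tray's panel; origin at the centre of its underside. Bystander.
- beaker: empty glass beaker, 60 mm in diameter, 70 mm high, standing on the bench in front of the tray's panel, farther from the robot than the jar; origin at the centre of its underside. Bystander.
- wash_bottle: plastic wash bottle with red cap, 68 mm in diameter, 205 mm high, standing to the right; origin at the centre of its underside. Bystander.
- spatula: steel laboratory spatula 170 mm long lying on the bench to the right; origin at the centre of its underside. Bystander.
Mind the look-alikes: they are no part of the job. There is more than one size of the coupon; the one meant has the size given above.

How it is judged:
By the outcome, as a careful person would: the job done as asked, in the order asked, and still so for the second after the job is handed in, with the robot touching nothing.
It also fails if it takes over 61 s, if anything falls off the work surface, if the arm or the gripper's body presses on something with over 40 N, if the wrist force passes 120 N, or if a joint passes its speed limit or range.

## Robot

A 7-joint arm with a two-finger parallel gripper is mounted at the origin on the work surface. World frame = base frame: x ahead of the robot, y to its left, z up, the work surface at z = 0. Lengths are in m, angles in rad, forces in N, time in s.
With the tool pointing down it reaches from about 0.425 to 0.925 m from the base axis. Payload 6.8 kg.
Tool frame: the origin (TCP) lies midway between the tips of the shut fingers; the grasp point (between the pads) lies 19 mm behind it; z points along the fingers, y is the line along which they close (so a half turn about z gives the same grasp; the last joint's range is limited). The gripper opens to 85 mm and grips with 20 to 120 N. Pads are 22 mm wide; open, the fingers measure 114 mm over their backs; the gripper's body (76 mm by 85 mm) begins 54 mm behind the grasp point. The pads swing forward as they close: fully open they stand 13 mm farther back than shut.
Start: joints at [1.205, 0.477, 0.022, 1.555, -0.011, 1.109, -0.083], TCP at [0.172, -0.653, 0.231] pointing down, gripper open.
Joint ranges: [-2.96, 2.96], [-0.34, 2.1], [-1.41, 1.46], [0.24, 2.44], [-1.37, 4.51], [0.17, 1.92], [-2.96, 2.96]. Speed limits (rad/s): [2.39, 2.39, 3.14, 3.14, 3.14, 3.14, 3.14].

## Interface

Orientations are given as a unit quaternion [w, x, y, z].
In Python, from station import readout, imaging, hand_in gives the robot as it stands.
- The arm moves only by the tool drive_tool, never from a script. Its argument "series" is a list of rows, each a list of 5 numbers: the shift along the tool's x, y, z in cm, then the turn about the tool's z in degrees, then the closure, from -1 (fully open) to 1 (shut). A call has 1 to 8 rows; each row shifts and turns the commanded pose from where the row before left it, along the tool's axes as they then stand; what a row does not reach is not made up. A row lasts 1/10 s, in which the tool goes at most 50 mm and 8.59 degrees, less where a joint would pass 70% of its speed; a pose out of reach is approached as far as the arm can. A call with a gripper value outside its range is refused whole. The fingers move at their own pace and stop on an object; "squeeze" is the grip in N (left out, the last holds). Time passes only in rows, so rows that do not move let the fingers close. It gives the time, the measured TCP pose, the force, the opening and the grip force at its end, in the units of the state.
- readout.get_obs(): the state, without advancing time (a new reading comes with each control period).
- imaging.read_camera(name): name is "side" or "top" or "wrist"; returns the picture (420x560x3 uint8, red, green, blue); there is no depth.
- imaging.camera_model(name): a dict with "vfov" (degrees; the focal length in pixels is half the picture's height over the tangent of half this angle, whatever the lens; pixels are square), "cx", "cy" (the principal point, pixels), "xyz" and "orientation" of the camera in the world. Camera axes: x right, y down, z forward; pixel columns grow to the right and rows downward; lengths in m; the calibration is good to about 2 mm. A picture is of the moment at which its call begins: read the wrist's pose just before it. camera_model takes no time and is no camera call; for the wrist camera it gives the pose at the moment of the call.
- hand_in(): hands the job in; it is judged then, once.
Trained networks look in the newest picture that a camera, given by its name, has taken for a name from the list of things; names that differ only in an ending like _2 or _b are one class to them, and where a whole thing is asked for, a point or a joint stands for the part that bears it (a point fixed in the world has none). Each returns a list of dicts, best first, with "conf" (0 to 1); they miss things now and then, are a little off and sometimes report something else, mostly with a low value. They report only what shows in the picture. A call takes as long as a camera call. They do not tell look-alikes from the thing itself.
- imaging.cut_out(thing, camera): "mask" (420x560 bool, what is visible of it) and "centre" ([column, row] in pixels, amid what is visible of it).
The state is a dict: "t": time; "q": joint angles; "joint_vel": joint speeds; "joint_torque": joint torques, N m; "eef_pos": TCP position; "tool_rot": TCP orientation; "contact_force": force on the tool from outside, world axes, zero at the start; "torque": the same for the moment, N m; "gripper_width": opening from 0.0 (shut) to 1.0 (fully open); "grasp_force": force on a finger pad.
Only numpy, scipy, OpenCV 4.12 (cv2) and the standard library are available. Lean on these libraries where they do the work, as an engineer would, in place of code of your own. Each camera call takes 0.05 s, during which the arm holds its last target. There are 200 camera calls.

## Working session

There is one attempt and no reset: what is moved stays moved. The work goes in short steps, Python scripts to look and compute and a tool call to move; the robot and the scene stay as the last step left them, time stands still between calls to the robot, and variables do not carry over. Pictures are saved under pics/ and viewed, at most 10 in all, crops included, and the job is handed in when it is done.

Besides the shell and the picture viewer there is one more tool, called after "Call:" as a command line: name --pt "numbers of a row" for each row, then --argument value for the rest. drive_tool: Moves the arm, as the interface text tells. Its arguments: {"type":"object","properties":{"series":{"type":"array"},"squeeze":{"type":"number"}},"required":["series"]}

```bash
mkdir -p pics
cat > h.py <<'E'
import numpy as np, cv2
from scipy.spatial.transform import Rotation as R
from station import readout, imaging, hand_in
def rot(q): return R.from_quat([q[1],q[2],q[3],q[0]]).as_matrix()
def cam(n):
    m=imaging.camera_model(n); f=210/np.tan(np.radians(m['vfov'])/2)
    return f,m['cx'],m['cy'],np.array(m['xyz']),rot(m['orientation'])
def p2w(c,uv,z):
    f,cx,cy,p,M=c; d=M@np.array([(uv[0]-cx)/f,(uv[1]-cy)/f,1]); return p+d*(z-p[2])/d[2]
def w2p(c,X):
    f,cx,cy,p,M=c; v=M.T@(np.array(X)-p); return np.array([cx+f*v[0]/v[2],cy+f*v[1]/v[2]])
def shot(n,name):
    a=imaging.read_camera(n); cv2.imwrite('pics/'+name+'.png',cv2.cvtColor(a,cv2.COLOR_RGB2BGR)); return a
E
python3 - <<'E'
from h import *
a=shot('top','top0'); b=shot('side','side0')
o=readout.get_obs(); print(o['t'],o['eef_pos'],o['tool_rot'],o['gripper_width'])
for n in('top','side'): print(n,imaging.camera_model(n))
c=cam('top')
for th,z in [('coupon',.03),('pocket',.022),('rail_face',.028),('tray_front',.058),('standard',.036),('nest',.026),('vial_near',.046),('vial_far',.046),('jar',.058),('beaker',.07),('analyser',.066)]:
    for r in imaging.cut_out(th,'top')[:3]:
        print(th,round(r['conf'],2),np.round(r['centre']),r['mask'].sum(),np.round(p2w(c,r['centre'],z)[:2],3))
cv2.imwrite('pics/both.png',cv2.cvtColor(cv2.resize(np.hstack([a,b]),(800,300)),cv2.COLOR_RGB2BGR))
E
```

```text
0.1 [ 0.17192791 -0.65217368  0.23042317] [-8.27536930e-04  9.91705444e-01  1.28528598e-01 -1.62022795e-04] 1.0011735319988548
top {'vfov': 43.72004929499477, 'cx': 278.59368705345645, 'cy': 215.06766476169463, 'xyz': array([ 0.47239452, -0.10093259,  1.11571596]), 'orientation': array([ 0.04185546, -0.70300604,  0.70861597, -0.0435205 ])}
side {'vfov': 50.345951681474844, 'cx': 279.52459919172907, 'cy': 214.10670439169903, 'xyz': array([0.06280286, 0.32350412, 0.59338406]), 'orientation': array([ 0.19265398, -0.38504857,  0.81036562, -0.39740358])}
coupon 0.88 [169. 229.] 304 [0.576 0.124]
coupon 0.48 [199. 323.] 178 [0.384 0.059]
coupon 0.47 [185. 223.] 7888 [0.589 0.092]
pocket 0.92 [187. 224.] 7932 [0.589 0.089]
rail_face 0.59 [187. 224.] 7646 [0.587 0.088]
tray_front 0.74 [188. 225.] 7829 [0.582 0.08 ]
standard 0.45 [213. 239.] 147 [0.554 0.031]
nest 0.8 [187. 227.] 7862 [0.58  0.088]
nest 0.23 [204. 284.] 103 [0.462 0.05 ]
vial_near 0.53 [202. 284.] 101 [0.463 0.053]
vial_far 0.57 [169. 163.] 133 [0.713 0.123]
jar 0.58 [318. 235.] 511 [ 0.56  -0.184]
beaker 0.94 [305. 148.] 698 [ 0.738 -0.16 ]
analyser 0.75 [ 87. 242.] 34474 [0.549 0.281]
```

View pics/top0.png

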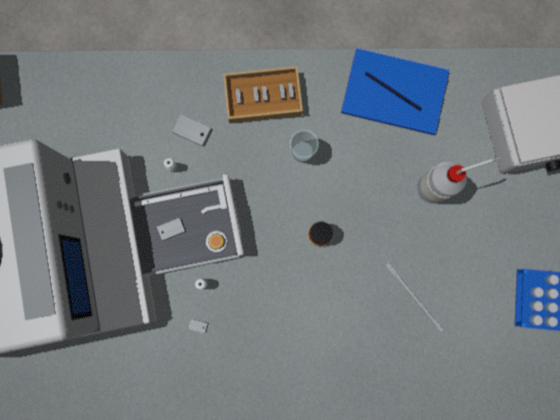

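View pics/side0.png

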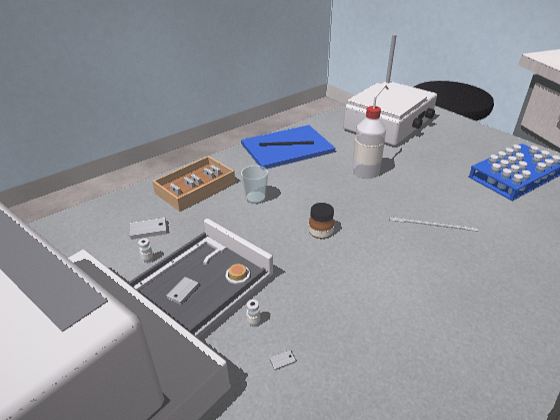

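The tray lies at about columns 135–242 and rows 178–272, tilted slightly. The rail is along its upper edge, the pocket lead-in is near (213,208), the coupon near (171,229) and the standard at (216,241). A look-alike big coupon lies at (191,130) and a small one at (199,326).

Run:
```python
from h import *
a=cv2.imread('pics/top0.png')[165:285,120:260]
cv2.imwrite('pics/crop0.png',cv2.resize(a,None,fx=5,fy=5,interpolation=cv2.INTER_CUBIC))
```

```text
(no output)
```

View pics/crop0.png

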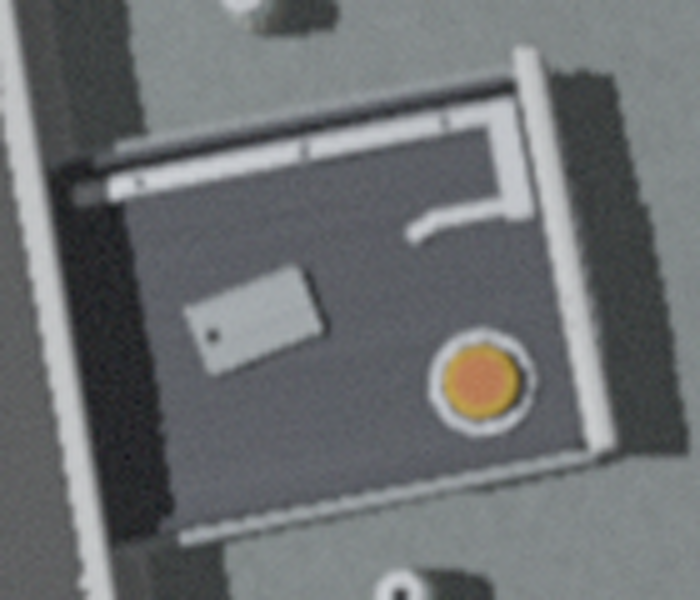

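```bash
cat >> h.py <<'E'
def frame(o,th):  # pocket frame -> 
    ex=np.array([np.cos(th),np.sin(th)]); ey=np.array([-ex[1],ex[0]]); return np.array(o),ex,ey
def toP(F,X): d=np.array(X[:2])-F[0]; return np.array([d@F[1],d@F[2]])
def toW(F,p): return F[0]+p[0]*F[1]+p[1]*F[2]
E
python3 - <<'E'
from h import *
c=cam('top'); W=lambda x,y,z:p2w(c,(120+(x+.5)/5-.5,165+(y+.5)/5-.5),z)[:2]
r0,r1=W(112,200,.028),W(490,124,.028); d=r0-r1; print('rail dir',np.degrees(np.arctan2(-d[0],d[1])))
s=W(502,195,.028)-r1; print('stop',np.degrees(np.arctan2(-s[1],-s[0])))
p0,p1=W(545,48,.058),W(613,448,.058); d=p0-p1;print('panel',np.degrees(np.arctan2(d[1],d[0])),np.linalg.norm(d),p0,p1)
th=np.arctan2(p0[1]-p1[1],p0[0]-p1[0])
th=np.mean([th,np.arctan2(-(r0-r1)[0],(r0-r1)[1])])
F=frame(r1,th); o=toW(F,(-.015,.025)); F=frame(o,th); print('pocket',o,np.degrees(th))
for n,p,z in [('panelmid',None,0),('std',(481,382),.036),('mouth',(428,213),.028),('vn',(401,588),.046),('vf',(243,0),.046)]:
    X=(p0+p1)/2 if p is None else W(*p,z); print(n,X,toP(F,X))
C=np.array([W(x,y,.03) for x,y in [(185,308),(298,264),(325,332),(215,377)]])
for q in C: print(toP(F,q))
print('coupon',C.mean(0),toP(F,C.mean(0)), [np.linalg.norm(C[i]-C[i-1]) for i in range(4)])
for n,z in [('jar',.058),('beaker',.07)]:
    r=imaging.cut_out(n,'top')[0]; print(n,toP(F,p2w(c,r['centre'],z)))
print('tcp x dir', np.degrees(np.arctan2(*(rot(readout.get_obs()['tool_rot'])[:2,0][::-1]))))
print(imaging.camera_model('wrist'),readout.get_obs()['eef_pos'])
E
```

```text
rail dir 11.106644904084579
stop 9.786386086667791
panel 9.667281247829134 0.1666831684364327 [ 0.68618167 -0.00191374] [ 0.52186548 -0.02990426]
pocket [0.64061542 0.04582212] 10.386963075956857
panelmid [ 0.60402358 -0.015909  ] [-0.04712203 -0.05412217]
std [0.55054086 0.02608821] [-0.0921564 -0.0031705]
mouth [0.62225795 0.04970054] [-0.01735737  0.00712462]
vn [0.46646586 0.05679272] [-0.16931774  0.04218917]
vf [0.7099027  0.12501577] [0.08243009 0.06540369]
[-0.03800929  0.11316544]
[-0.02865151  0.06388405]
[-0.05887087  0.05757377]
[-0.06878061  0.10555908]
coupon [0.5775001  0.12071562] [-0.04857807  0.08504558] [np.float64(0.03169749847659454), np.float64(0.05016197504476671), np.float64(0.030871176051782846), np.float64(0.04899788495904945)]
jar [-0.12085951 -0.21158544]
beaker [ 0.05881806 -0.21966535]
tcp x dir 14.770952347127029
{'vfov': 65.27807902933449, 'cx': 272.9472380393419, 'cy': 204.3791859263921, 'xyz': array([ 0.25213774, -0.63204347,  0.37419995]), 'orientation': array([ 0.12997543,  0.78141708, -0.60213228, -0.09965164])} [ 0.17213111 -0.65269487  0.2313206 ]
```

Call:
drive_tool --pt "3.5 -3.2 0 4.4 1" --pt "3.5 -3.2 0 0 1" --pt "3.5 -3.2 0 0 1" --pt "3.5 -3.2 0 0 1" --pt "3.5 -3.2 0 0 1" --pt "3.5 -3.2 0 0 1" --pt "3 -4 0 0 1" --pt "3 -4 0 0 1"

```text
t: 1.55
eef_pos: [0.3867, -0.3327, 0.2316]
tool_rot: [0.0, 0.996, 0.09, 0.0]
contact_force: [1.2, -0.5, -0.5]
gripper_width: -0.001
grasp_force: 0.0
```

Call:
drive_tool --pt "2.5 -4.2 0 0 1" --pt "2.5 -4.2 0 0 1" --pt "2.5 -4.2 0 0 1" --pt "2.5 -4.2 0 0 1" --pt "2.5 -4.2 0 0 1" --pt "2.5 -4.2 0 0 1" --pt "2 -4.2 0 0 1" --pt "0 0 0 0 1"

```text
t: 2.35
eef_pos: [0.5015, -0.0071, 0.232]
tool_rot: [-0.002, 0.995, 0.096, 0.001]
contact_force: [-0.4, -0.4, 0.9]
gripper_width: -0.001
grasp_force: 0.0
```

```bash
cat >> h.py <<'E'
F0=frame([0.64061542,0.04582212],np.radians(10.387))
def st():
    o=readout.get_obs(); M=rot(o['tool_rot']); p=toP(F0,o['eef_pos']); print('t',round(o['t'],2),'tray xy',np.round(p*1000,1),'z',round(o['eef_pos'][2]*1000,1),'yaw',round(np.degrees(np.arctan2(M[1,0],M[0,0])),2),'tilt',np.round(M[:,2],3),'F',np.round(o['contact_force'],1),'w',round(o['gripper_width'],2))
E
python3 - <<'E'
from h import *
st(); shot('wrist','w1'); c=cam('wrist')
for th,z in [('coupon',.03),('standard',.036)]:
    for r in imaging.cut_out(th,'wrist')[:2]: 
        m=cv2.minAreaRect(np.argwhere(r['mask'])[:,::-1].astype(np.float32)); B=np.array([toP(F0,p2w(c,q,z)) for q in cv2.boxPoints(m)])
        print(th,r['conf'],r['centre'],toP(F0,p2w(c,r['centre'],z)),B.round(4).tolist())
E
```

```text
t 2.35 tray xy [-146.4  -26.9] z 232.0 yaw 10.97 tilt [ 0.002  0.003 -1.   ] F [-0.4 -0.4  0.9] w -0.0
coupon 0.97 [193.3, 251.9] [-0.24174318  0.06125755] [[-0.2463, 0.0784], [-0.2266, 0.0688], [-0.2411, 0.0398], [-0.2613, 0.049]]
coupon 0.96 [158.9, 71.6] [-0.04640067  0.08080881] [[-0.0398, 0.1097], [-0.0293, 0.0582], [-0.0595, 0.0535], [-0.0706, 0.1066]]
standard 0.83 [249.1, 121.4] [-0.09260587 -0.00683014] [[-0.0924, 0.0154], [-0.0721, -0.0061], [-0.0921, -0.0268], [-0.1131, -0.0054]]
```

View pics/w1.png

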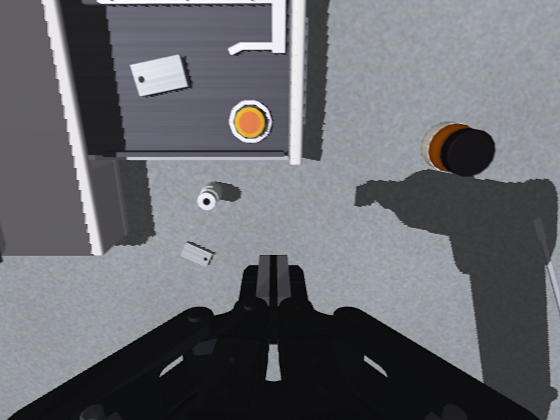

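The wrist view shows the coupon at (160,75), the standard in its nest at (250,121), and the pocket corner at (280,45). They agree with the top measurement within 4 mm.

Call:
drive_tool --pt "1.2 -2.6 0 0.6 1" --pt "1.2 -2.6 1 0 1" --pt "1.2 -2.6 2 0 1" --pt "1.1 -2.6 2 0 1" --pt "0 0 2 0 1" --pt "0 0 0 0 1" --pt "0 0 0 0 1"

```text
t: 3.2
eef_pos: [0.5285, 0.0938, 0.1614]
tool_rot: [0.001, 0.996, 0.084, -0.0]
contact_force: [0.1, 0.2, 0.2]
gripper_width: -0.001
grasp_force: 0.0
```

Run:
```python
from h import *
st(); a=shot('wrist','w2'); c=cam('wrist')
for th,z in [('coupon',.03),('standard',.036)]:
    for r in imaging.cut_out(th,'wrist')[:1]: 
        m=cv2.minAreaRect(np.argwhere(r['mask'])[:,::-1].astype(np.float32)); B=np.array([toP(F0,p2w(c,q,z)) for q in cv2.boxPoints(m)])
        print(th,r['conf'],r['centre'],toP(F0,p2w(c,r['centre'],z)),B.round(4).tolist())
# overlay expected geometry
b=cv2.cvtColor(a,cv2.COLOR_RGB2BGR)
for pts,z in [([(-.018,.005),(-.018,-.025),(.015,-.025),(.015,.151)],.028)]:
    q=[w2p(c,[*toW(F0,p),z]).round().astype(int).tolist() for p in pts]; cv2.polylines(b,[np.array(q)],False,(0,0,255),1)
cv2.imwrite('pics/w2o.png',b)
```

```text
t 3.2 tray xy [-101.7   67.4] z 161.4 yaw 9.6 tilt [-0.001 -0.001 -1.   ] F [0.1 0.2 0.2] w -0.0
coupon 0.75 [249.1, 129.8] [-0.04716517  0.08562662] [[-0.0366, 0.115], [-0.0267, 0.0654], [-0.0569, 0.0588], [-0.0675, 0.1102]]
standard 0.68 [352.6, 180.2] [-0.08952024 -0.0007723 ] [[-0.0886, 0.0222], [-0.0668, 0.0016], [-0.0901, -0.0227], [-0.1131, -0.0022]]
```

View pics/w2o.png

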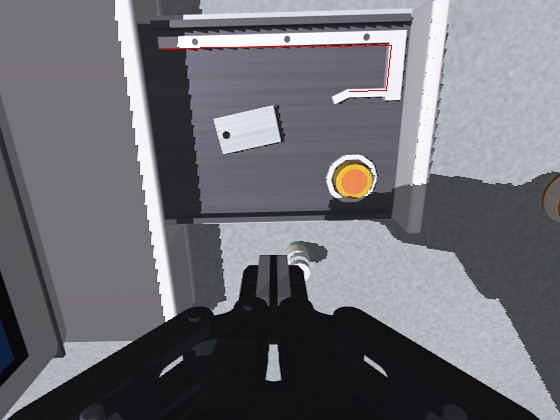

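Coupon at (248,130). The predicted rail and stop (red) match the picture to about 2 mm. The tray yaw is closer to 10.0°. Now I go down beside the coupon.

Call:
drive_tool --pt "0.4 -0.6 2.5 -0.4 1" --pt "0 -0.5 2.5 0 1" --pt "0 0 3 0 1" --pt "0 0 3 0 1" --pt "0 0 2.5 0 1" --pt "0 0 0 0 1" --pt "0 0 0 0 1"

```text
t: 4.05
eef_pos: [0.5311, 0.1071, 0.0272]
tool_rot: [0.0, 0.996, 0.088, 0.0]
contact_force: [0.6, -0.5, 0.1]
gripper_width: -0.0
grasp_force: 0.0
```

Run:
```python
from h import *
st()
```

```text
t 4.05 tray xy [-96.7  80. ] z 27.2 yaw 10.13 tilt [ 0.001 -0.    -1.   ] F [ 0.6 -0.5  0.1] w -0.0
```

Call:
drive_tool --pt "0.6 0 0.17 0 1" --pt "0.6 0 0 0 1" --pt "0.4 0 0 0 1" --pt "0.4 0 0 0 1" --pt "0.4 0 0 0 1" --pt "0.4 0 0 0 1" --pt "0.4 0 0 0 1" --pt "0.4 0 0 0 1"

```text
t: 4.85
eef_pos: [0.5661, 0.1138, 0.0245]
tool_rot: [0.0, 0.996, 0.089, -0.0]
contact_force: [-0.6, -0.4, 0.2]
gripper_width: -0.004
grasp_force: 0.2
```

Call:
drive_tool --pt "0.4 0 0 0 1" --pt "0.4 0 0 0 1" --pt "0.4 0 0 0 1" --pt "0.4 0 0 0 1" --pt "0.4 0 0 0 1" --pt "0.3 0 0 0 1" --pt "0.3 0 0 0 1" --pt "0 0 0 0 1"

```text
t: 5.65
eef_pos: [0.592, 0.1184, 0.0246]
tool_rot: [-0.0, 0.996, 0.089, 0.0]
contact_force: [0.5, 0.6, 0.5]
gripper_width: -0.002
grasp_force: 0.0
```

Run:
```python
from h import *
st()
```

```text
t 5.65 tray xy [-34.7  80.2] z 24.6 yaw 10.16 tilt [ 0.001  0.    -1.   ] F [0.5 0.6 0.5] w -0.0
```

Call:
drive_tool --pt "0.3 0 0 0 1" --pt "0.2 0 0 0 1" --pt "0.2 0 0 0 1" --pt "0.1 0 0 0 1" --pt "0 0 0 0 1"

```text
t: 6.15
eef_pos: [0.5996, 0.1198, 0.0246]
tool_rot: [-0.0, 0.996, 0.089, 0.0]
contact_force: [-0.7, -0.6, -0.6]
gripper_width: 0.003
grasp_force: 0.2
```

Call:
drive_tool --pt "0.1 0 0 0 1" --pt "0 0 0 0 1"

```text
t: 6.35
eef_pos: [0.6006, 0.12, 0.0246]
tool_rot: [-0.0, 0.996, 0.089, 0.0]
contact_force: [-1.7, -0.3, -0.3]
gripper_width: 0.003
grasp_force: 0.3
```

Run:
```python
from h import *
st(); shot('wrist','w3')
```

```text
t 6.35 tray xy [-26.   80.2] z 24.6 yaw 10.17 tilt [ 0.  0. -1.] F [-1.7 -0.3 -0.3] w 0.0
```

View pics/w3.png

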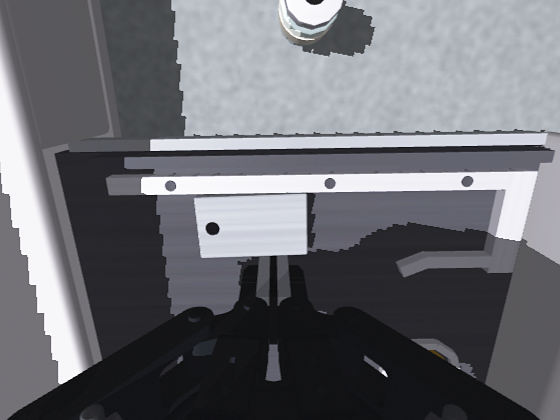

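The coupon (195–307, 196–257) is nearly against the rail. A slight gap is left at its rear end, so I press a little more.

Call:
drive_tool --pt "0.1 0 0 0 1" --pt "0.1 0 0 0 1" --pt "0 0 0 0 1"

```text
t: 6.7
eef_pos: [0.6011, 0.12, 0.0243]
tool_rot: [0.0, 0.996, 0.089, -0.001]
contact_force: [-4.5, 0.1, 2.8]
gripper_width: 0.004
grasp_force: 2.5
```

Call:
drive_tool --pt "0.1 0 0 0 1" --pt "0 0 0 0 1"

```text
t: 6.9
eef_pos: [0.6012, 0.12, 0.0241]
tool_rot: [0.001, 0.996, 0.089, -0.002]
contact_force: [-7.5, -0.9, 3.8]
gripper_width: 0.001
grasp_force: 3.7
```

Run:
```python
from h import *
st(); a=shot('wrist','w4'); c=cam('wrist')
for r in imaging.cut_out('coupon','wrist')[:1]:
    m=cv2.minAreaRect(np.argwhere(r['mask'])[:,::-1].astype(np.float32)); B=np.array([toP(F0,p2w(c,q,.03)) for q in cv2.boxPoints(m)])
    print(r['conf'],toP(F0,p2w(c,r['centre'],.03)),B.round(4).tolist())
```

```text
t 6.9 tray xy [-25.4  80.1] z 24.1 yaw 10.18 tilt [-0.004 -0.001 -1.   ] F [-7.5 -0.9  3.8] w 0.0
0.63 [0.00075691 0.0885046 ] [[0.0145, 0.114], [0.0154, 0.0645], [-0.0146, 0.063], [-0.0156, 0.1159]]
```

Call:
drive_tool --pt "-0.8 0 0 0 1" --pt "0 0 -4 0 1" --pt "0 0 -4 0 1" --pt "1.6 -2.5 0 0 1" --pt "1.6 -2.5 0 0 1" --pt "0 0 0 8.5 1" --pt "0 0 0 8.5 1" --pt "0 0 0 8.5 1"

```text
t: 7.8
eef_pos: [0.6187, 0.1742, 0.1048]
tool_rot: [-0.0, 0.991, -0.136, 0.001]
contact_force: [0.7, -0.6, 0.3]
gripper_width: -0.003
grasp_force: 0.0
```

Call:
drive_tool --pt "0 0 0 8.5 1" --pt "0 0 0 8.5 1" --pt "0 0 0 8.5 1" --pt "0 0 0 8.5 1" --pt "0 0 0 8.5 1" --pt "0 0 0 8.5 1" --pt "0 0 0 8.5 1" --pt "0 0 0 5 1"

```text
t: 8.6
eef_pos: [0.6182, 0.1741, 0.1044]
tool_rot: [0.0, 0.774, -0.633, 0.0]
contact_force: [-0.6, 0.9, -1.7]
gripper_width: -0.0
grasp_force: 0.0
```

Run:
```python
from h import *
st(); a=shot('wrist','w5'); c=cam('wrist')
for r in imaging.cut_out('coupon','wrist')[:1]:
    m=cv2.minAreaRect(np.argwhere(r['mask'])[:,::-1].astype(np.float32)); B=np.array([toP(F0,p2w(c,q,.03)) for q in cv2.boxPoints(m)])
    print(r['conf'],toP(F0,p2w(c,r['centre'],.03)),B.round(4).tolist())
```

```text
t 8.6 tray xy [  1.1 130.2] z 104.4 yaw -78.6 tilt [ 0. -0. -1.] F [-0.6  0.9 -1.7] w -0.0
0.56 [0.14063396 0.01655818] [[0.1599, -0.0009], [0.1069, -0.0018], [0.1154, 0.0516], [0.1733, 0.0525]]
```

View pics/w5.png

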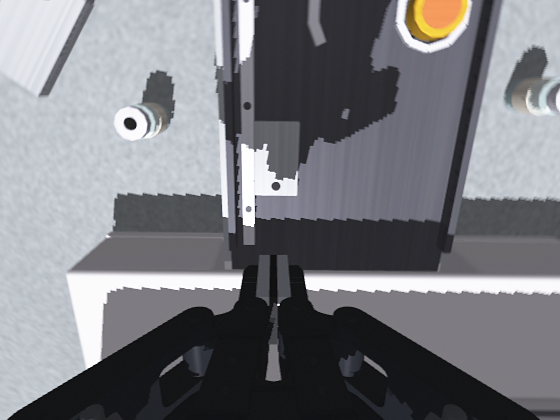

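The coupon (254–298, 122–195) lies flush along the rail; its rear end is at row 195. The network missed it in this view.

Run:
```python
from h import *
st(); c=cam('wrist')
for uv,z in [((256,195),.03),((298,195),.03),((300,272),.066),((256,122),.03),((252,150),.028)]: print(uv,toP(F0,p2w(c,uv,z)).round(4))
```

```text
t 8.7 tray xy [  0.6 130.7] z 103.5 yaw -78.29 tilt [-0.001 -0.003 -1.   ] F [-0.1 -0.  -0.3] w -0.0
(256, 195) [0.0119 0.1138]
(298, 195) [-0.017   0.1132]
(300, 272) [-0.0175  0.1525]
(256, 122) [0.0123 0.0648]
(252, 150) [0.0149 0.0832]
```

Call:
drive_tool --pt "0 0.15 2 1.6 1" --pt "0 0 2 0 1" --pt "0 0 2 0 1" --pt "0 0 1.8 0 1" --pt "0 0 0 0 1" --pt "0 0 0 0 1"

```text
t: 9.3
eef_pos: [0.6158, 0.1728, 0.0254]
tool_rot: [0.001, 0.766, -0.642, -0.001]
contact_force: [0.4, 0.0, 0.5]
gripper_width: 0.002
grasp_force: 0.0
```

Run:
```python
from h import *
st()
```

```text
t 9.3 tray xy [ -1.6 129.4] z 25.4 yaw -79.95 tilt [-0.004 -0.001 -1.   ] F [0.4 0.  0.5] w 0.0
```

Call:
drive_tool --pt "0.4 0 0 0 1" --pt "0.4 0 0 0 1" --pt "0.4 0 0 0 1" --pt "0.4 0 0 0 1" --pt "0.4 0 0 0 1" --pt "0.4 0 0 0 1" --pt "0.4 0 0 0 1" --pt "0.4 0 0 0 1"

```text
t: 10.1
eef_pos: [0.6213, 0.1413, 0.0254]
tool_rot: [0.001, 0.766, -0.642, -0.001]
contact_force: [0.0, 0.4, 0.6]
gripper_width: 0.001
grasp_force: 0.2
```

Call:
drive_tool --pt "0.4 0 0 0 1" --pt "0.4 0 0 0 1" --pt "0.3 0 0 0 1" --pt "0.3 0 0 0 1" --pt "0.2 0 0 0 1" --pt "0 0 0 0 1"

```text
t: 10.7
eef_pos: [0.6241, 0.1254, 0.0254]
tool_rot: [0.002, 0.766, -0.643, -0.001]
contact_force: [-0.3, 0.6, -0.5]
gripper_width: 0.003
grasp_force: 0.0
```

Run:
```python
from h import *
st(); a=shot('wrist','w6')
```

```text
t 10.7 tray xy [-2.  81.2] z 25.4 yaw -79.98 tilt [-0.003 -0.001 -1.   ] F [-0.3  0.6 -0.5] w 0.0
```

View pics/w6.png

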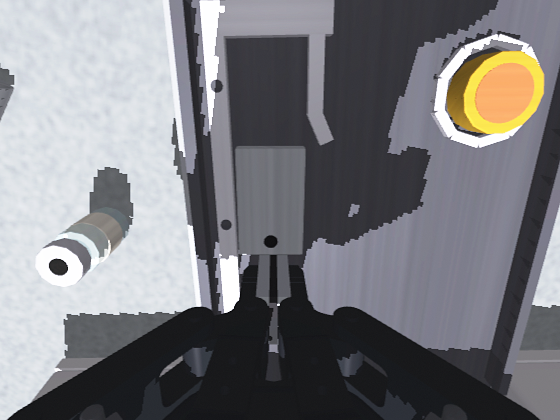

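The coupon (236–305, 147–255) is sliding ahead of the fingertips. Its leading end may stand slightly off the rail, so I check numerically before going on.

Run:
```python
from h import *
c=cam('wrist')
for uv,z in [((236,147),.03),((235,255),.03),((305,147),.03),((304,255),.03),((225,60),.028),((224,38),.028),((308,38),.028),((308,110),.028)]: print(uv,toP(F0,p2w(c,uv,z)).round(4))
g=cv2.imread('pics/w6.png',0)
for r in (60,130,150,170,200,230): print(r,g[r,212:244].tolist())
```

```text
(236, 147) [0.0126 0.0192]
(235, 255) [0.0152 0.0698]
(305, 147) [-0.0164  0.0194]
(304, 255) [-0.0172  0.0701]
(225, 60) [ 0.0157 -0.0146]
(224, 38) [ 0.0157 -0.0223]
(308, 38) [-0.0167 -0.0222]
(308, 110) [-0.0175  0.0045]
60 [254, 254, 254, 254, 255, 255, 247, 142, 150, 151, 152, 152, 140, 117, 91, 67, 57, 57, 58, 57, 56, 55, 55, 56, 56, 56, 57, 58, 57, 58, 58, 58]
130 [143, 142, 144, 144, 144, 145, 145, 144, 142, 141, 143, 143, 145, 145, 144, 145, 141, 120, 100, 72, 52, 53, 54, 54, 53, 52, 53, 55, 54, 53, 54, 54]
150 [132, 142, 141, 141, 141, 142, 142, 141, 141, 141, 141, 141, 142, 143, 143, 142, 142, 144, 126, 101, 73, 49, 61, 95, 112, 113, 113, 113, 112, 111, 112, 114]
170 [48, 112, 144, 140, 141, 142, 141, 142, 141, 140, 141, 140, 139, 141, 142, 142, 143, 143, 144, 129, 113, 80, 47, 70, 100, 111, 112, 113, 113, 112, 111, 111]
200 [55, 54, 49, 91, 132, 142, 140, 141, 141, 141, 141, 139, 139, 139, 140, 141, 141, 142, 141, 141, 142, 125, 100, 69, 59, 93, 111, 112, 112, 113, 112, 110]
230 [53, 53, 53, 52, 49, 74, 124, 143, 141, 141, 143, 144, 147, 134, 121, 135, 144, 143, 142, 142, 142, 140, 144, 125, 90, 61, 86, 110, 112, 113, 111, 111]
```

Call:
drive_tool --pt "0.4 0 0 0 1" --pt "0.4 0 0 0 1" --pt "0.4 0 0 0 1" --pt "0.4 0 0 0 1" --pt "0.4 0 0 0 1" --pt "0.3 0 0 0 1" --pt "0.3 0 0 0 1" --pt "0 0 0 0 1"

```text
t: 11.55
eef_pos: [0.6287, 0.0995, 0.0255]
tool_rot: [0.002, 0.766, -0.643, -0.001]
contact_force: [0.8, -0.9, -0.6]
gripper_width: 0.001
grasp_force: 0.0
```

Call:
drive_tool --pt "0.3 0 0 0 1" --pt "0.3 0 0 0 1" --pt "0.3 0 0 0 1" --pt "0.2 0 0 0 1" --pt "0.2 0 0 0 1" --pt "0.1 0 0 0 1" --pt "0 0 0 0 1"

```text
t: 12.25
eef_pos: [0.6311, 0.0862, 0.0255]
tool_rot: [0.001, 0.766, -0.643, -0.001]
contact_force: [0.9, 0.2, -0.1]
gripper_width: -0.0
grasp_force: 0.0
```

Run:
```python
from h import *
st()
```

```text
t 12.25 tray xy [-2.1 41.4] z 25.5 yaw -79.97 tilt [-0.003 -0.001 -1.   ] F [ 0.9  0.2 -0.1] w -0.0
```

Call:
drive_tool --pt "0.2 0 0 0 1" --pt "0.1 0 0 0 1" --pt "0 0 0 0 1"

```text
t: 12.55
eef_pos: [0.6315, 0.0832, 0.0254]
tool_rot: [0.001, 0.766, -0.643, -0.001]
contact_force: [-0.2, -0.0, 0.3]
gripper_width: 0.002
grasp_force: 0.0
```

Call:
drive_tool --pt "0.1 0 0 0 1" --pt "0.1 0 0 0 1" --pt "0 0 0 0 1"

```text
t: 12.85
eef_pos: [0.6315, 0.0827, 0.0254]
tool_rot: [0.001, 0.767, -0.642, -0.002]
contact_force: [-1.5, 3.3, 1.5]
gripper_width: -0.001
grasp_force: 1.9
```

Call:
drive_tool --pt "0.1 0 0 0 1" --pt "0 0 0 0 1"

```text
t: 13.05
eef_pos: [0.6315, 0.0825, 0.0253]
tool_rot: [0.001, 0.767, -0.642, -0.002]
contact_force: [-2.8, 6.5, 1.9]
gripper_width: 0.002
grasp_force: 3.0
```

Contact against the stop, at about 7 N. I back off slightly and look.

Call:
drive_tool --pt "-0.6 0 0 0 1" --pt "-0.3 0 0 0 1" --pt "0 0 -4 0 1" --pt "0 0 -2 0 1" --pt "0 0 0 0 1"

```text
t: 13.55
eef_pos: [0.6331, 0.0888, 0.0886]
tool_rot: [-0.001, 0.766, -0.643, 0.001]
contact_force: [-0.9, -1.0, -0.0]
gripper_width: 0.001
grasp_force: 0.0
```

Run:
```python
from h import *
st(); a=shot('wrist','w7')
cv2.imwrite('pics/w7c.png',cv2.cvtColor(cv2.resize(a[20:270,160:400],None,fx=2.4,fy=2.4,interpolation=cv2.INTER_CUBIC),cv2.COLOR_RGB2BGR))
```

```text
t 13.55 tray xy [ 0.4 43.7] z 88.6 yaw -80.0 tilt [ 0.003 -0.001 -1.   ] F [-0.9 -1.  -0. ] w 0.0
```

View pics/w7c.png

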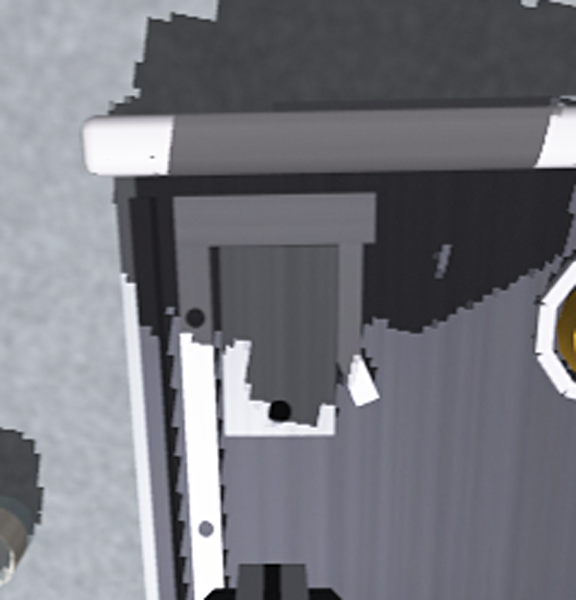

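The coupon is home: its front edge lies on the stop at crop row 245, inside the pocket, with only about 1.5 mm of play to the rail. Next I move to the front panel.

Call:
drive_tool --pt "0 0 -3 0 1" --pt "3.5 1.2 0 0 1" --pt "3.5 1.2 0 0 1" --pt "3.5 1.2 0 0 1" --pt "3.2 1.2 0 0 1" --pt "0 0 0 0 1" --pt "0 0 0 0 1"

```text
t: 14.3
eef_pos: [0.6065, -0.0548, 0.1146]
tool_rot: [0.002, 0.766, -0.643, -0.001]
contact_force: [0.7, 0.4, 0.2]
gripper_width: 0.001
grasp_force: 0.0
```

Run:
```python
from h import *
st()
```

```text
t 14.3 tray xy [-51.7 -92.9] z 114.6 yaw -80.09 tilt [-0.005 -0.001 -1.   ] F [0.7 0.4 0.2] w 0.0
```

Lower to z ≈ 0.035 and approach the face slowly (contact is expected near y = -65).

Call:
drive_tool --pt "0 -0.4 2.5 0 1" --pt "0 0 2.5 0 1" --pt "0 0 2.5 0 1" --pt "-0.5 0 0.5 0 1" --pt "-0.5 0 0 0 1" --pt "-0.4 0 0 0 1" --pt "-0.3 0 0 0 1" --pt "-0.2 0 0 0 1"

```text
t: 15.1
eef_pos: [0.6085, -0.0337, 0.0367]
tool_rot: [0.001, 0.767, -0.642, -0.0]
contact_force: [-0.2, -0.0, 0.3]
gripper_width: -0.0
grasp_force: 0.0
```

Call:
drive_tool --pt "-0.2 0 0 0 1" --pt "-0.2 0 0 0 1" --pt "-0.2 0 0 0 1" --pt "-0.2 0 0 0 1" --pt "-0.2 0 0 0 1" --pt "-0.2 0 0 0 1" --pt "-0.2 0 0 0 1" --pt "-0.2 0 0 0 1"

```text
t: 15.9
eef_pos: [0.6049, -0.0192, 0.0356]
tool_rot: [0.002, 0.766, -0.643, -0.001]
contact_force: [0.1, -3.7, -1.1]
gripper_width: -0.003
grasp_force: 1.4
```

Run:
```python
from h import *
st()
```

```text
t 15.9 tray xy [-46.9 -57.5] z 35.6 yaw -79.99 tilt [-0.003 -0.002 -1.   ] F [ 0.1 -3.7 -1.1] w -0.0
```

Call:
drive_tool --pt "-0.25 0 0 0 1" --pt "-0.3 0 0 0 1" --pt "-0.3 0 0 0 1" --pt "-0.3 0 0 0 1" --pt "-0.3 0 0 0 1" --pt "-0.3 0 0 0 1" --pt "-0.3 0 0 0 1" --pt "-0.3 0 0 0 1"

```text
t: 16.7
eef_pos: [0.6006, 0.0047, 0.0355]
tool_rot: [0.002, 0.766, -0.643, -0.001]
contact_force: [-1.1, -3.9, 0.3]
gripper_width: -0.003
grasp_force: 1.4
```

Call:
drive_tool --pt "-0.3 0 0 0 1" --pt "-0.3 0 0 0 1" --pt "-0.3 0 0 0 1" --pt "-0.3 0 0 0 1" --pt "-0.3 0 0 0 1" --pt "-0.3 0 0 0 1" --pt "-0.3 0 0 0 1" --pt "-0.3 0 0 0 1"

```text
t: 17.5
eef_pos: [0.5965, 0.0283, 0.0356]
tool_rot: [0.001, 0.766, -0.643, -0.001]
contact_force: [-1.1, -2.8, 0.1]
gripper_width: -0.001
grasp_force: 1.4
```

Call:
drive_tool --pt "-0.3 0 0 0 1" --pt "-0.3 0 0 0 1" --pt "-0.3 0 0 0 1" --pt "-0.3 0 0 0 1" --pt "-0.3 0 0 0 1" --pt "-0.3 0 0 0 1" --pt "-0.3 0 0 0 1" --pt "-0.3 0 0 0 1"

```text
t: 18.3
eef_pos: [0.5924, 0.052, 0.0356]
tool_rot: [0.001, 0.766, -0.642, -0.001]
contact_force: [-1.1, -3.5, 0.7]
gripper_width: -0.004
grasp_force: 1.4
```

Call:
drive_tool --pt "-0.3 0 0 0 1" --pt "-0.3 0 0 0 1" --pt "-0.3 0 0 0 1" --pt "-0.3 0 0 0 1" --pt "-0.3 0 0 0 1" --pt "-0.3 0 0 0 1" --pt "-0.3 0 0 0 1" --pt "-0.3 0 0 0 1"

```text
t: 19.1
eef_pos: [0.5883, 0.0756, 0.0356]
tool_rot: [0.001, 0.766, -0.642, -0.001]
contact_force: [-0.5, -2.8, 0.2]
gripper_width: -0.001
grasp_force: 1.4
```

Call:
drive_tool --pt "-0.3 0 0 0 1" --pt "-0.3 0 0 0 1" --pt "-0.3 0 0 0 1" --pt "-0.3 0 0 0 1" --pt "-0.3 0 0 0 1" --pt "-0.3 0 0 0 1" --pt "-0.3 0 0 0 1" --pt "-0.3 0 0 0 1"

```text
t: 19.9
eef_pos: [0.584, 0.0992, 0.0356]
tool_rot: [0.001, 0.766, -0.643, -0.001]
contact_force: [-1.9, -3.0, 0.4]
gripper_width: 0.002
grasp_force: 1.4
```

Run:
```python
from h import *
st()
```

```text
t 19.9 tray xy [-46.   62.7] z 35.6 yaw -79.96 tilt [-0.003 -0.001 -1.   ] F [-1.9 -3.   0.4] w 0.0
```

Call:
drive_tool --pt "-0.3 0 0 0 1" --pt "-0.3 0 0 0 1" --pt "-0.3 0 0 0 1" --pt "-0.3 0 0 0 1" --pt "-0.3 0 0 0 1" --pt "-0.3 0 0 0 1" --pt "-0.3 0 0 0 1" --pt "-0.3 0 0 0 1"

```text
t: 20.7
eef_pos: [0.5798, 0.1229, 0.0356]
tool_rot: [0.001, 0.766, -0.643, -0.001]
contact_force: [-0.7, -3.7, 0.3]
gripper_width: 0.0
grasp_force: 1.4
```

Call:
drive_tool --pt "-0.3 0 0 0 1" --pt "-0.3 0 0 0 1" --pt "-0.3 0 0 0 1" --pt "-0.3 0 0 0 1" --pt "-0.3 0 0 0 1" --pt "-0.3 0 0 0 1" --pt "-0.3 0 0 0 1" --pt "-0.25 0 0 0 1"

```text
t: 21.5
eef_pos: [0.5758, 0.1461, 0.0356]
tool_rot: [0.001, 0.766, -0.642, -0.001]
contact_force: [-1.6, -2.6, 0.8]
gripper_width: 0.002
grasp_force: 1.4
```

Call:
drive_tool --pt "-0.2 0 0 0 1" --pt "-0.2 0 0 0 1" --pt "-0.15 0 0 0 1" --pt "-0.15 0 0 0 1" --pt "-0.1 0 0 0 1" --pt "-0.1 0 0 0 1" --pt "-0.1 0 0 0 1" --pt "-0.1 0 0 0 1"

```text
t: 22.3
eef_pos: [0.5739, 0.1566, 0.0355]
tool_rot: [0.001, 0.766, -0.643, -0.001]
contact_force: [-1.4, -3.7, 0.1]
gripper_width: 0.002
grasp_force: 1.3
```

Run:
```python
from h import *
st()
```

```text
t 22.3 tray xy [-45.7 121. ] z 35.5 yaw -79.96 tilt [-0.003 -0.001 -1.   ] F [-1.4 -3.7  0.1] w 0.0
```

Call:
drive_tool --pt "-0.1 0 0 0 1" --pt "-0.1 0 0 0 1" --pt "-0.1 0 0 0 1" --pt "-0.1 0 0 0 1" --pt "-0.1 0 0 0 1" --pt "-0.05 0 0 0 1" --pt "0 0 0 0 1"

```text
t: 23.0
eef_pos: [0.573, 0.1623, 0.0356]
tool_rot: [0.001, 0.766, -0.642, -0.001]
contact_force: [-0.7, -2.2, -0.5]
gripper_width: 0.001
grasp_force: 1.0
```

Call:
drive_tool --pt "-0.1 0 0 0 1" --pt "-0.05 0 0 0 1" --pt "0 0 0 0 1"

```text
t: 23.3
eef_pos: [0.5727, 0.1636, 0.0356]
tool_rot: [0.001, 0.766, -0.642, -0.001]
contact_force: [-0.4, -2.1, -0.8]
gripper_width: 0.002
grasp_force: 1.0
```

Call:
drive_tool --pt "-0.1 0 0 0 1" --pt "-0.05 0 0 0 1" --pt "0 0 0 0 1"

```text
t: 23.6
eef_pos: [0.5725, 0.1649, 0.0356]
tool_rot: [0.001, 0.766, -0.643, -0.001]
contact_force: [-0.6, -3.6, 0.3]
gripper_width: -0.004
grasp_force: 1.5
```

Call:
drive_tool --pt "-0.1 0 0 0 1" --pt "-0.05 0 0 0 1" --pt "0 0 0 0 1"

```text
t: 23.9
eef_pos: [0.5725, 0.1648, 0.0356]
tool_rot: [0.002, 0.766, -0.643, -0.0]
contact_force: [0.6, -6.5, -0.1]
gripper_width: -0.002
grasp_force: 3.1
```

The travel has stopped and the force is rising, so the tray is shut. I back away and check.

Call:
drive_tool --pt "0.3 0 0 0 1" --pt "1 0 0 0 1" --pt "2 0 0 0 1" --pt "2 0 0 0 1" --pt "1 0 -3 0 1" --pt "0 0 -5 0 1" --pt "0 0 -5 0 1" --pt "0 0 0 0 1"

```text
t: 24.7
eef_pos: [0.5882, 0.1045, 0.1723]
tool_rot: [-0.004, 0.766, -0.643, 0.002]
contact_force: [0.5, -0.1, 0.0]
gripper_width: -0.003
grasp_force: 0.0
```

Call:
drive_tool --pt "4 0 0 0 1" --pt "4 0 0 0 1" --pt "4 0 0 0 1" --pt "4 0 0 0 1" --pt "0 0 0 0 1" --pt "0 0 0 0 1"

```text
t: 25.3
eef_pos: [0.6115, -0.0543, 0.1656]
tool_rot: [0.001, 0.765, -0.643, -0.001]
contact_force: [-0.2, 0.7, 0.3]
gripper_width: 0.002
grasp_force: 0.0
```

Run:
```python
from h import *
st(); a=shot('top','t2'); b=shot('side','s2')
cv2.imwrite('pics/end.png',cv2.cvtColor(np.hstack([cv2.resize(a[90:340,60:360],(400,333)),cv2.resize(b[180:400,80:345],(400,333))]),cv2.COLOR_RGB2BGR))
```

```text
t 25.3 tray xy [-46.7 -93.2] z 165.6 yaw -80.1 tilt [-0.003 -0.    -1.   ] F [-0.2  0.7  0.3] w 0.0
```

View pics/end.png

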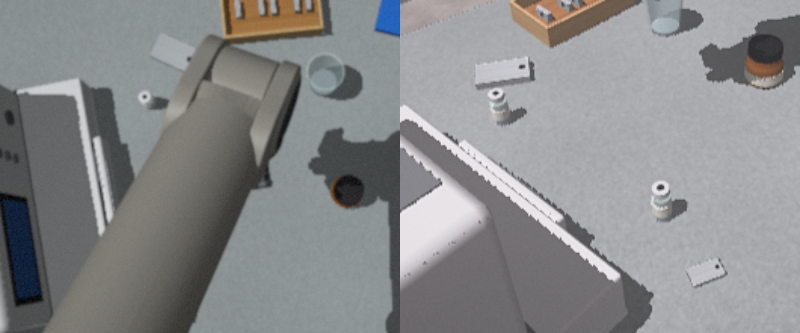

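The tray panel lies against the analyser (left view around (100,185), right view around (510,180)). The vials, jar, beaker and both look-alikes stand where they were.

```bash
python3 -c "
from h import *
print(hand_in())"
```

```text
the job is handed in; nothing more can be done
None
```

I slid the coupon along the rail and seated it against the end stop, with about 1.5 mm of play left to the rail. I then pushed the tray gently shut until it stopped, with the standard left in its nest and the bystanders in view unmoved, and handed in the job at about 25 s.

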